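Pack the red game counters down their tube

TASK

The red game counters have stuck part-way down their clear tube: take the wooden packing rod out of its wooden pot and push them down with it to the bottom of the tube, and keep the rod pressed firmly on them there for a moment so that they are seated. Then stand the rod back in its pot and let go of it.

Things in the scene. Friction and masses are not known exactly. Their poses are not given: they have to be found in the camera images.
- rod_center (a point): The packing rod: a round pale wooden dowel, diameter 22 mm, 150 mm long, some 70 g, yellow band near its top, standing loose in the wooden pot with its upper 108 mm above the rim. The point is its centre, 75 mm above its foot; z along the rod, up. Grip it from above some 50 mm above this point, so that at least 70 mm of rod is free below the fingertips to enter the tube.
- tube_mouth (a point): The clear plastic tube with the red counters, upright, fixed to the table on a red foot 72 mm wide. Outer diameter 50 mm, inner 44 mm. Two like tubes nearby (blue foot, green foot) hold blue and green counters, already home: leave those. The point is the centre of the open mouth, 95 mm above the table, 89 mm above the tube's floor; z is up.
- counters (a joint): How far the stack of red counters (diameter 41 mm, 20 mm high) has slid down, in m. At 0 its top is 19 mm below the tube's mouth; at 0.05 it is home on the floor, its top 69 mm below the mouth. Starts between 0 and 0.025. Slides stiffly (3 N, more if fast), stays where left, no spring; stops hard at the bottom: keep pressing it there with 10 to 15 N for half a second.
- pot_in (a point): The rod's pot: dark turned wood, round, fixed to the table, 66 mm outside and 46 mm inside diameter, 50 mm high. The point is the centre of its inner floor, 8 mm above the table and 42 mm below its rim; z is up. The rod stands on this floor, and may lean against the rim when it is put back.
Things that resemble listed ones, but are neither listed nor needed, are in the scene too. Of the things shaped like the part that bears rod_center, the wooden one is meant.

How it is judged:
By the outcome, as a careful person would: the job done as asked, in the order asked, and still so for the second after the job is handed in, with the robot touching nothing.
It also fails if it takes over 38 s, if anything falls off the work surface, if the arm or the gripper's body presses on something with over 40 N, if the wrist force passes 120 N, or if a joint passes its speed limit or range.

ROBOT

A 6-joint arm with a two-finger parallel gripper is mounted at the origin on the work surface. World frame = base frame: x ahead of the robot, y to its left, z up, the work surface at z = 0. Lengths are in m, angles in rad, forces in N, time in s.
With the tool pointing down it reaches from about 0.35 to 0.725 m from the base axis. Payload 6 kg.
Tool frame: the origin (TCP) lies at the very end of the fingers, on their centre line; the grasp point (between the pads) lies 19 mm behind it (manip.grasp_offset is the distance from the TCP to the grasp point, in m); z points along the fingers, y is the direction in which the jaws open and shut (so a half turn about z gives the same grasp; the last joint's range is limited). The gripper opens to 85 mm and grips with 20 to 120 N. Pads are 22 mm wide; open, the fingers measure 114 mm over their backs; the gripper's body (76 mm by 85 mm) begins 54 mm behind the grasp point. The pads swing forward as they close: fully open they stand 13 mm farther back than shut.
Start: joints at [1.567, 0.04, 0.085, 0, -1.615, -0.334], TCP at [0.199, 0.566, 0.231] pointing down, gripper open.
Joint ranges: [-2.56, 2.56], [-1.29, 2.01], [-1.08, 1.49], [-3.29, 1.98], [-2.81, -0.18], [-2.99, 2.99]. Speed limits (rad/s): [2.57, 2.57, 3.01, 3.14, 3.14, 3.14].

INTERFACE

Orientations are given as a 3x3 rotation matrix whose columns are the frame's x, y, z axes.
In Python, from workcell import manip, viewer, close_job, spot_in, outline_of, place_of gives the robot as it stands.
- The arm moves only by the shell command python3 -m creep 'ROWS'. ROWS is a JSON object of lists of equal length, an entry for each row: "angular": the turn, a rotation vector about the tool's x, y, z scaled (see below), a list of three; "translation": the shift along the tool's x, y, z scaled (see below), a list of three; "claw": the finger opening in mm, from 0 to 85.4. A call has 1 to 8 rows; each row is the pose to reach, as a shift and turn from the pose commanded when the call began, along the tool's axes at that moment; what a row does not reach only later rows make up. The controller multiplies each number of a shift by 75 cm and each number of a turn by 90 degrees. A row lasts 1/12 s, in which the tool goes at most 41.7 mm and 7.16 degrees, less where a joint would pass 70% of its speed; a pose out of reach is approached as far as the arm can. A call with a number of a shift or a turn outside -1 to 1 is refused whole. A call with a gripper value outside its range is refused whole. The fingers move at their own pace and stop on an object; the grip force is fixed at half the most. Time passes only in rows, so rows that repeat a pose let the fingers close. It gives the time, the measured TCP pose, the force and the opening at its end, in the units of the state.
- manip.sense(): the state, without advancing time (a new reading comes with each control period).
- viewer.camera(name): name is "side" or "top" or "wrist"; returns a dict with "color" (420x560x3 uint8, blue, green, red), "depth" (420x560 float32, m along the optical axis (not along the pixel's ray), 0 where there is no reading), "camera_matrix" (3x3 intrinsics, pixels), "world_from_camera" (4x4, takes a point from camera to world coordinates). Camera axes: x right, y up, looking along -z (the intrinsics and any distortion apply to the point x, -y, -z); pixel columns grow to the right and rows downward; lengths in m; the calibration is good to about 2 mm. The wrist camera is an equidistant fisheye: a pixel r from the principal point sees the ray r / f radians off the axis. A picture is of the moment at which its call begins.
- close_job(): hands the job in, once; it reports no verdict.
Trained networks look in a picture, given as the dict that the camera call returned (one of the last four; its "shot" number tells which), for a name from the list of things; names that differ only in an ending like _2 or _b are one class to them, and where a whole thing is asked for, a point or a joint stands for the part that bears it (a point fixed in the world has none). Each returns a list of dicts, best first, with "score" (0 to 1); they miss things now and then, are a little off and sometimes report something else, mostly with a low value. They report only what shows in the picture. A call takes as long as a camera call. They do not tell look-alikes from the thing itself.
- spot_in(picture, thing): "box" ([left, top, right, bottom] in pixels, round what is visible of it).
- outline_of(picture, thing): "pixels" (420x560 bool, what is visible of it) and "box" ([left, top, right, bottom] in pixels, round what is visible of it).
- place_of(picture, thing): "xy" ([column, row] in pixels: a listed point, or the origin of a listed thing).
The state is a dict: "t": time; "joints": joint angles; "qd": joint speeds; "tau": joint torques, N m; "position": TCP position; "ee_rot": TCP orientation; "wrist_force": force on the tool from outside, world axes, zero at the start; "torque": the same for the moment, N m; "opening": finger opening in m.
Only numpy, scipy, OpenCV 4.12 (cv2) and the standard library are available. Lean on these libraries where they do the work, as an engineer would, in place of code of your own. Each camera call takes 0.05 s, during which the arm holds its last target.

## Working session

There is one attempt and no reset: what is moved stays moved. The work goes in short steps, Python scripts to look and compute and a shell command to move; the robot and the scene stay as the last step left them, time stands still between calls to the robot, and variables do not carry over. Pictures are saved under pics/ and viewed, and the job is handed in when it is done.

```bash
ls -la; mkdir -p pics; cat > h.py <<'E'
import numpy as np, cv2
from workcell import manip, viewer, spot_in, outline_of, place_of
def ray(pic,uv):
    K=np.array(pic["camera_matrix"]);T=np.array(pic["world_from_camera"])
    d=np.array([(uv[0]-K[0,2])/K[0,0],-(uv[1]-K[1,2])/K[1,1],-1.])
    return T[:3,3],T[:3,:3]@d
def atz(pic,uv,z):
    o,d=ray(pic,uv); return o+d*(z-o[2])/d[2]
def wray(pic,uv):
    K=np.array(pic["camera_matrix"]);T=np.array(pic["world_from_camera"])
    a=(uv[0]-K[0,2])/K[0,0];b=(uv[1]-K[1,2])/K[1,1];r=np.hypot(a,b)
    s=np.sin(r)/max(r,1e-9)
    return T[:3,3],T[:3,:3]@np.array([a*s,-b*s,-np.cos(r)])
def tri(rs):
    A=0;b=0
    for o,d in rs:
        d=d/np.linalg.norm(d);P=np.eye(3)-np.outer(d,d);A=A+P;b=b+P@o
    x=np.linalg.solve(A,b)
    return x,[np.linalg.norm(np.cross(x-o,d/np.linalg.norm(d))) for o,d in rs]
E
python3 - <<'E'
from h import *
s=manip.sense();print(s["t"],s["position"],s["ee_rot"],s["opening"],manip.grasp_offset)
for n in ("side","top","wrist"):
    p=viewer.camera(n);cv2.imwrite(f"pics/{n}0.png",p["color"])
    print(n,np.round(p["camera_matrix"],1).tolist(),np.round(p["world_from_camera"],3).tolist())
    for t in ("rod_center","tube_mouth","counters","pot_in"):
        print(t,[(np.round(r["xy"]).tolist(),round(r["score"],2)) for r in place_of(p,t)][:5],[(np.round(r["box"]).tolist(),round(r["score"],2)) for r in spot_in(p,t)][:5] if t in("rod_center","counters") else "")
print(manip.sense()["t"])
E
```

```text
total 12
drwxr-xr-x  3 agent agent 4096 Dec  5 22:24 .
drwxr-xr-x 23 root  root  4096 Dec  5 22:24 ..
drwxr-xr-x  2 agent agent 4096 Dec  5 22:24 pics
0.0 [0.19865937 0.56580588 0.23026555] [[ 9.43483191e-01 -3.31419983e-01 -5.12160313e-04]
 [-3.31420369e-01 -9.43481661e-01 -1.70117759e-03]
 [ 8.05903869e-05  1.77477283e-03 -9.99998422e-01]] 0.08545334467035309 0.0187
side [[436.7, 0.0, 282.3], [0.0, 436.7, 214.5], [0.0, 0.0, 1.0]] [[1.0, 0.012, -0.026, 0.456], [-0.028, 0.683, -0.73, -0.576], [0.009, 0.731, 0.683, 0.627], [0.0, 0.0, 0.0, 1.0]]
rod_center [([264.0, 195.0], 0.96), ([253.0, 227.0], 0.84), ([251.0, 169.0], 0.81), ([224.0, 187.0], 0.8)] [([249.0, 193.0, 264.0, 259.0], 0.95), ([256.0, 163.0, 272.0, 214.0], 0.92), ([246.0, 136.0, 262.0, 193.0], 0.77), ([214.0, 158.0, 233.0, 223.0], 0.7)]
tube_mouth [([341.0, 208.0], 0.66)] Traceback (most recent call last):
  File "<stdin>", line 7, in <module>
ValueError: it knows: pot_in, rod_center, tube_mouth
```

```bash

python3 - <<'E'
from h import *
for n in ("side","top","wrist"):
    p=viewer.camera(n);cv2.imwrite(f"pics/{n}0.png",p["color"])
    print(n,np.round(p["camera_matrix"],1).tolist(),np.round(p["world_from_camera"],3).tolist())
    for t in ("rod_center","tube_mouth","pot_in"):
        try:print(t,[(np.round(r["xy"]).tolist(),round(r["score"],2)) for r in place_of(p,t)][:5])
        except Exception as e: print(e)
    print([(np.round(r["box"]).tolist(),round(r["score"],2)) for r in spot_in(p,"rod_center")][:5])
print(manip.sense()["t"])
E
```

```text
side [[436.7, 0.0, 282.3], [0.0, 436.7, 214.5], [0.0, 0.0, 1.0]] [[1.0, 0.012, -0.026, 0.456], [-0.028, 0.683, -0.73, -0.576], [0.009, 0.731, 0.683, 0.627], [0.0, 0.0, 0.0, 1.0]]
rod_center [([255.0, 229.0], 0.8), ([225.0, 190.0], 0.79), ([253.0, 170.0], 0.72), ([266.0, 196.0], 0.58)]
tube_mouth [([337.0, 209.0], 0.85)]
pot_in [([266.0, 223.0], 0.74)]
[([245.0, 135.0, 258.0, 192.0], 0.95), ([259.0, 163.0, 272.0, 215.0], 0.86), ([216.0, 156.0, 231.0, 224.0], 0.75), ([248.0, 193.0, 264.0, 260.0], 0.64)]
top [[447.0, 0.0, 277.0], [0.0, 447.0, 211.9], [0.0, 0.0, 1.0]] [[0.022, 0.989, -0.143, 0.382], [-1.0, 0.02, -0.014, 0.01], [-0.011, 0.143, 0.99, 0.744], [0.0, 0.0, 0.0, 1.0]]
rod_center [([191.0, 248.0], 0.87), ([244.0, 233.0], 0.7), ([228.0, 290.0], 0.65), ([302.0, 251.0], 0.5)]
tube_mouth [([282.0, 141.0], 0.87)]
pot_in [([248.0, 237.0], 0.97)]
[([216.0, 281.0, 240.0, 297.0], 0.91), ([170.0, 238.0, 205.0, 256.0], 0.67), ([232.0, 219.0, 257.0, 240.0], 0.63), ([290.0, 235.0, 315.0, 256.0], 0.61)]
wrist [[325.2, 0.0, 278.1], [0.0, 325.2, 212.4], [0.0, 0.0, 1.0]] [[-0.332, 0.906, 0.264, 0.266], [-0.943, -0.319, -0.092, 0.542], [0.001, -0.28, 0.96, 0.373], [0.0, 0.0, 0.0, 1.0]]
rod_center []
tube_mouth []
pot_in []
[]
0.95
```

```bash
python3 -c "
import cv2,numpy as np
cv2.imwrite('pics/st.png',cv2.resize(np.hstack([cv2.imread('pics/side0.png')[100:300,150:450]]),None,fx=2.6,fy=2.6))"
```

```text
(no output)
```

View pics/st.png

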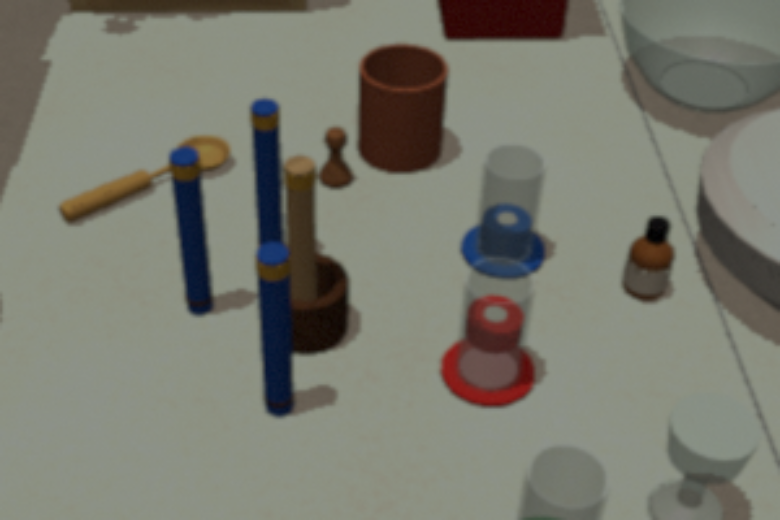

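View pics/top0.png

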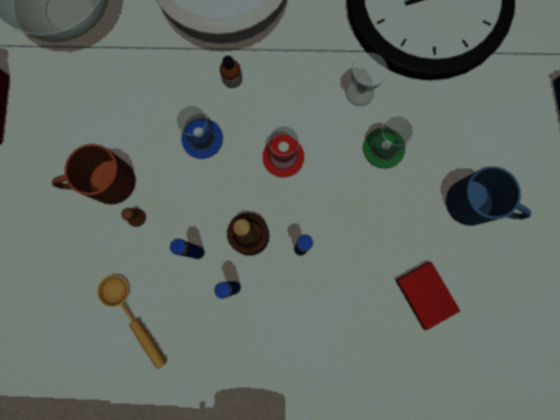

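View pics/wrist0.png

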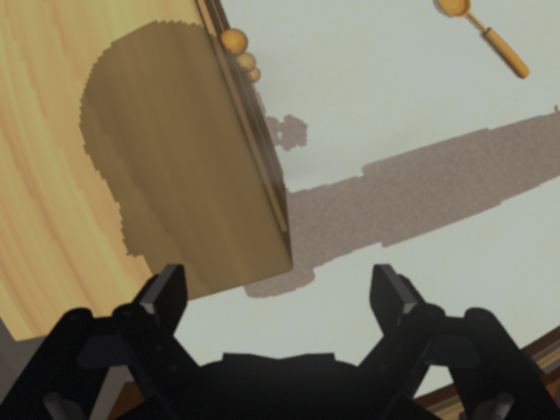

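The wooden rod fits at side (265,163–214) and top (244,229): it is pale wood and stands in the dark pot. The other rod-shaped candidates, at top (180,247), (222,290) and (303,243), are blue look-alikes. The red-foot tube is at top (283,150) and side (341,207). The wrist view shows only a wooden box and the ladle. I'll enlarge the top view to confirm.

```bash
python3 - <<'E'
from h import *
t=viewer.camera("top");s=viewer.camera("side")
cv2.imwrite('pics/tc.png',cv2.resize(t["color"][110:310,160:420],None,fx=3,fy=3,interpolation=cv2.INTER_CUBIC))
c=s["color"][130:270,200:380]
cv2.imwrite('pics/sc.png',cv2.resize(c,None,fx=4,fy=4,interpolation=cv2.INTER_CUBIC))
T=np.array(s["world_from_camera"])
for n,p in(("t",t),("s",s)):
  for k in("rod_center","tube_mouth","pot_in"):
    for r in place_of(p,k): 
      z={"rod_center":.083,"tube_mouth":.095,"pot_in":.008}[k]
      print(n,k,np.round(r["xy"],1),round(r["score"],2),np.round(atz(p,r["xy"],z),3))
print(manip.sense()["t"])
E
```

```text
t rod_center [188.2 250. ] 0.68 [0.418 0.149 0.083]
t rod_center [228.6 285.8] 0.59 [0.367 0.087 0.083]
t rod_center [300. 248.] 0.58 [ 0.424 -0.016  0.083]
t tube_mouth [284.4 137.9] 0.85 [0.588 0.01  0.095]
t pot_in [248.3 235. ] 0.75 [0.449 0.066 0.008]
s rod_center [263.7 197.2] 0.71 [0.443 0.055 0.083]
s rod_center [252.5 167. ] 0.68 [0.419 0.151 0.083]
s rod_center [254.  228.5] 0.68 [ 0.426 -0.029  0.083]
s rod_center [225.3 186.7] 0.57 [0.367 0.088 0.083]
s tube_mouth [339.6 209.7] 0.61 [0.58  0.004 0.095]
s pot_in [270.7 221.1] 0.85 [0.455 0.067 0.008]
1.35
```

View pics/tc.png

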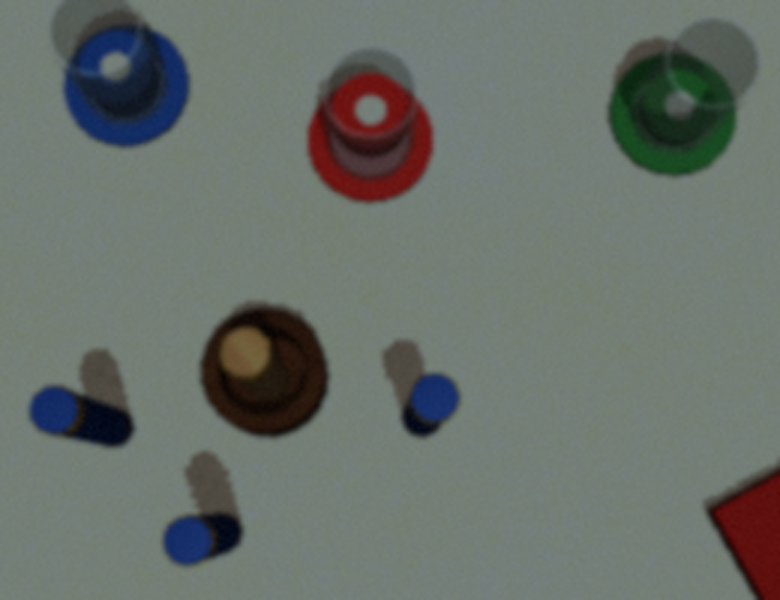

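View pics/sc.png

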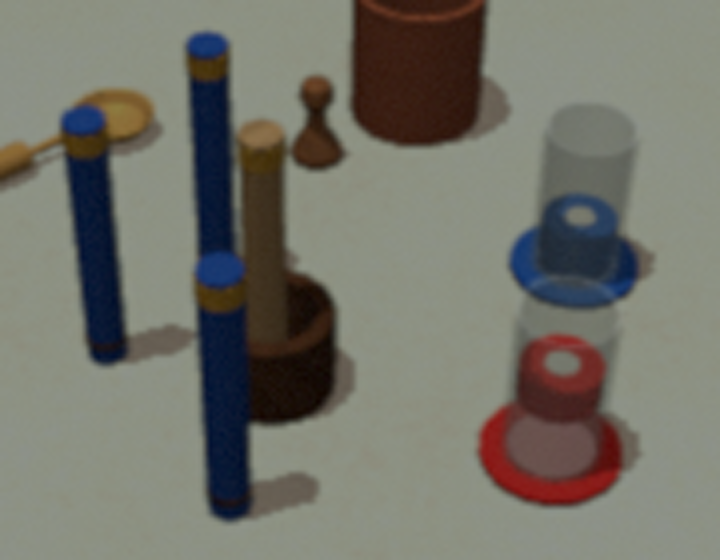

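```bash
python3 - <<'E'
from h import *
t=viewer.camera("top");s=viewer.camera("side")
def T(u,v):return (160+u/3-.33,110+v/3-.33)
def S(u,v):return (200+u/4-.4,130+v/4-.4)
def both(n,a,b):
    x,e=tri([ray(t,a),ray(s,b)]);print(n,np.round(x,4),np.round(e,4))
both("rodtop",T(245,352),S(262,134))
both("mouth",T(368,96),S(568,302))
both("foot",T(370,137),S(551,450))
both("blueA",T(55,411),S(208,46));both("blueB",T(188,540),S(84,121));both("blueC",T(435,398),S(220,269))
both("bluemouth",T(98,36),S(590,133))
both("potrim",T(262,366),S(288,315))
for z in(.05,.045):print(z,atz(t,T(262,366),z), atz(s,S(288,312),z))
print("rodfoot vis side",atz(s,S(266,335),.05))
print("foot t",atz(t,T(370,137),.004),"s",atz(s,S(551,450),.004))
# blue rod feet
print("feet",[np.round(atz(t,T(*q),.0),3) for q in((120,432),(228,530),(419,422))])
# depth at rod top
for p,q in((t,T(245,352)),(s,S(262,134))):
    d=p["depth"][int(round(q[1])),int(round(q[0]))];o,r=ray(p,q);print("depth",o+r*d)
E
```

```text
rodtop [0.4462 0.0646 0.1562] [0.0004 0.0004]
mouth [0.5832 0.0131 0.0978] [0.0016 0.0016]
foot [0.5865 0.0119 0.0019] [0.0005 0.0005]
blueA [0.4192 0.1493 0.1473] [0.0007 0.0007]
blueB [0.3636 0.0876 0.1477] [0.0003 0.0003]
blueC [ 0.4284 -0.0198  0.1487] [0.0005 0.0005]
bluemouth [0.6135 0.1509 0.0912] [0.0009 0.0009]
potrim [0.4541 0.0662 0.0435] [0.0034 0.0034]
0.05 [0.45015213 0.06538961 0.05      ] [0.45747972 0.06202479 0.05      ]
0.045 [0.45064233 0.06579216 0.045     ] [0.45749565 0.0675491  0.045     ]
rodfoot vis side [0.44664609 0.04558368 0.05      ]
foot t [0.58645901 0.01188894 0.004     ] s [0.58555497 0.00976173 0.004     ]
feet [array([0.417, 0.147, 0.   ]), array([0.364, 0.085, 0.   ]), array([ 0.426, -0.019,  0.   ])]
depth [0.44538824 0.06420269 0.15980143]
depth [0.44660515 0.06219527 0.15804241]
```

```bash
cat >> h.py <<'E'
from scipy.spatial.transform import Rotation as Ro
def go(pos,yawdeg=None):
    s=manip.sense();R=np.array(s["ee_rot"]);d=R.T@(np.array(pos)-s["position"])/.75
    out=np.round(d,4).tolist()
    if yawdeg is not None: # angle of tool y in world
        a=np.radians(yawdeg);y=np.array([np.cos(a),np.sin(a),0]);z=np.array([0,0,-1.]);Rt=np.c_[np.cross(y,z),y,z]
        out.append((np.round(Ro.from_matrix(R.T@Rt).as_rotvec()/(np.pi/2),4)).tolist())
    return out
E
python3 -c "
from h import *
print(go([.446,.064,.232],210))"
```

```text
[0.5328, 0.5224, -0.0009, [0.0001, -0.0, 0.4516]]
```

```bash
python3 -m creep '{"translation":[[0.5328,0.5224,-0.0009],[0.5328,0.5224,-0.0009],[0.5328,0.5224,-0.0009],[0.5328,0.5224,-0.0009],[0.5328,0.5224,-0.0009],[0.5328,0.5224,-0.0009],[0.5328,0.5224,-0.0009],[0.5328,0.5224,-0.0009]],"angular":[[0,0,0.4516],[0,0,0.4516],[0,0,0.4516],[0,0,0.4516],[0,0,0.4516],[0,0,0.4516],[0,0,0.4516],[0,0,0.4516]],"claw":[85,85,85,85,85,85,85,85]}'
python3 -c "
from h import *
print(go([.446,.064,.232],210))"
```

```text
t: 2.12
position: [0.3464, 0.2652, 0.2321]
ee_rot: [[0.5, -0.866, 0.001], [-0.866, -0.5, 0.001], [-0.001, -0.001, -1.0]]
wrist_force: [1.8, -0.1, 0.7]
opening: 0.0848
[0.2987, 0.0192, -0.0001, [-0.0007, 0.0004, 0.0003]]
```

```bash
python3 -m creep '{"translation":[[0.2987,0.0192,0],[0.2987,0.0192,0],[0.2987,0.0192,0],[0.2987,0.0192,0],[0.2987,0.0192,0],[0.2987,0.0192,0],[0.2987,0.0192,0]],"angular":[[0,0,0],[0,0,0],[0,0,0],[0,0,0],[0,0,0],[0,0,0],[0,0,0]],"claw":[85,85,85,85,85,85,85]}'
python3 - <<'E'
from h import *
w=viewer.camera("wrist");cv2.imwrite("pics/w1.png",w["color"])
print(go([.446,.064,.232],210), manip.sense()["position"])
for k in("rod_center","tube_mouth","pot_in"):
    for r in place_of(w,k): print(k,np.round(r["xy"],1),round(r["score"],2))
np.savez("w1.npz",K=w["camera_matrix"],T=w["world_from_camera"])
E
```

```text
t: 2.7
position: [0.4464, 0.0627, 0.2318]
ee_rot: [[0.496, -0.868, 0.0], [-0.868, -0.496, -0.001], [0.001, 0.0, -1.0]]
wrist_force: [0.1, 1.1, 0.3]
opening: 0.0851
[0.0002, 0.0001, -0.0004, [0.0002, -0.0001, -0.0025]] [0.44595759 0.0641669  0.23166619]
rod_center [338.7 130.9] 0.9
rod_center [335.7 259.1] 0.75
rod_center [261.1 282.9] 0.64
rod_center [276.8 198.6] 0.59
tube_mouth [170.2  76.2] 0.7
pot_in [276.3 182.4] 0.94
```

View pics/w1.png

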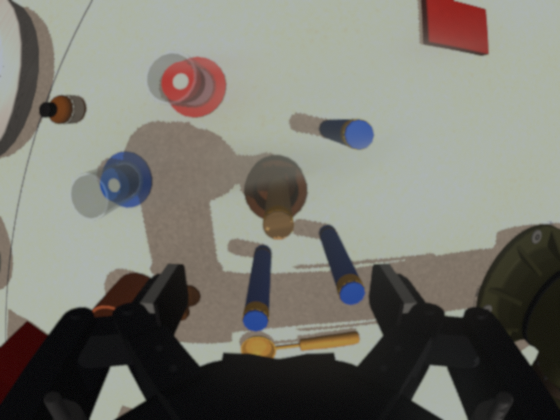

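The wrist view shows the rod head at (278,224), the pot rim round (276,190), and the red tube's mouth at (173,77). I'll triangulate these against the fixed cameras.

```bash
python3 - <<'E'
from h import *
f=np.load("w1.npz");w={"camera_matrix":f["K"],"world_from_camera":f["T"]}
c=cv2.imread("pics/w1.png")
cv2.imwrite("pics/w1c.png",cv2.resize(c[40:270,140:400],None,fx=3,fy=2.6*3/2.6,interpolation=cv2.INTER_CUBIC)[:600])
t=viewer.camera("top");s=viewer.camera("side")
def T(u,v):return (160+u/3-.33,110+v/3-.33)
def S(u,v):return (200+u/4-.4,130+v/4-.4)
for n,a,b,q in(("rodtop",T(245,352),S(262,134),(278,224)),("mouth",T(368,96),S(568,302),(173,77)),("foot",T(370,137),S(551,450),(195,86))):
    x,e=tri([ray(t,a),ray(s,b),wray(w,q)]);print(n,np.round(x,4),np.round(e,4))
    z=dict(rodtop=.158,mouth=.095,foot=.004)[n]
    o,d=wray(w,q);print(np.round(o+d*(z-o[2])/d[2],4),np.round(atz(t,a,z),4),np.round(atz(s,b,z),4))
E
```

```text
rodtop [0.4463 0.0636 0.1564] [0.0011 0.0005 0.0012]
[0.4469 0.0619 0.158 ] [0.4456 0.0644 0.158 ] [0.4466 0.0623 0.158 ]
mouth [0.5821 0.0112 0.099 ] [0.002  0.0024 0.0026]
[0.5818 0.0093 0.095 ] [0.5824 0.013  0.095 ] [0.5855 0.0169 0.095 ]
foot [0.586  0.011  0.0027] [0.0012 0.0002 0.0011]
[0.585  0.0101 0.004 ] [0.5865 0.0119 0.004 ] [0.5856 0.0098 0.004 ]
```

View pics/w1c.png

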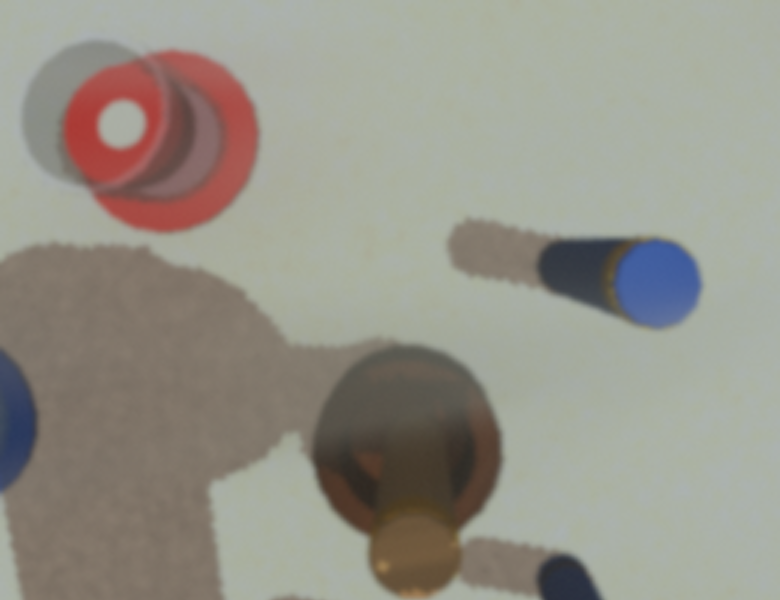

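```bash
python3 - <<'E'
from h import *
f=np.load("w1.npz");w={"camera_matrix":f["K"],"world_from_camera":f["T"]}
for q in((275.3,186.7),):
  o,d=wray(w,q)
  for z in(.05,.04):print(np.round(o+d*(z-o[2])/d[2],4))
print(go([.4463,.0632,.114],None))
E
python3 -m creep '{"translation":[[0,0,0.05],[0,0,0.1],[0,0,0.157],[0,0,0.157],[0,0,0.157],[0,0,0.157],[0,0,0.157],[0,0,0.157]],"angular":[[0,0,0],[0,0,0],[0,0,0],[0,0,0],[0,0,0],[0,0,0],[0,0,0],[0,0,0]],"claw":[85,85,85,85,60,30,10,10]}'
```

```text
[0.4513 0.0596 0.05  ]
[0.4503 0.0614 0.04  ]
[0.0047, 0.0013, 0.1571]
t: 3.67
position: [0.4469, 0.0666, 0.1169]
ee_rot: [[0.5, -0.866, 0.004], [-0.866, -0.5, 0.002], [0.001, -0.004, -1.0]]
wrist_force: [-0.9, 0.2, -0.9]
opening: 0.0382
```

```bash
python3 -m creep '{"translation":[[0,0,0],[0,0,0],[0,0,0],[0,0,0],[0,0,0]],"angular":[[0,0,0],[0,0,0],[0,0,0],[0,0,0],[0,0,0]],"claw":[5,5,5,5,5]}'
python3 - <<'E'
from h import *
w=viewer.camera("wrist");cv2.imwrite("pics/w2.png",w["color"])
s=viewer.camera("side");cv2.imwrite("pics/s2.png",cv2.resize(s["color"][60:270,180:400],None,fx=2.7,fy=2.7))
q=manip.sense();print(q["position"],q["opening"],q["wrist_force"],q["t"])
E
```

```text
t: 4.08
position: [0.4462, 0.0658, 0.1159]
ee_rot: [[0.5, -0.866, 0.002], [-0.866, -0.5, 0.0], [0.001, -0.002, -1.0]]
wrist_force: [-2.1, 0.6, 6.4]
opening: 0.0207
[0.44621952 0.06581255 0.11589713] 0.020885623977294984 [-2.33782788 -0.25159874  6.40679056] 4.1833
```

View pics/s2.png

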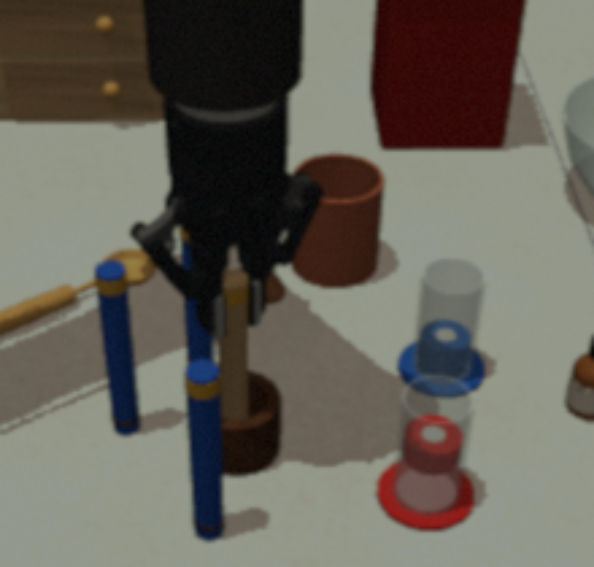

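View pics/w2.png

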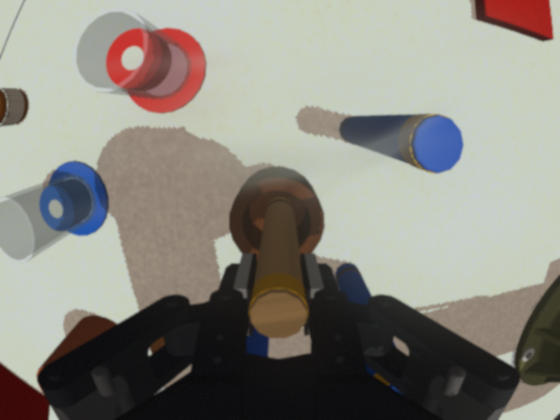

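```bash
python3 -m creep '{"translation":[[0,0,-0.03],[0,0,-0.07],[0,0,-0.11],[0,0,-0.155],[0,0,-0.155],[0,0,-0.155]],"angular":[[0,0,0],[0,0,0],[0,0,0],[0,0,0],[0,0,0],[0,0,0]],"claw":[5,5,5,5,5,5]}'
python3 - <<'E'
from h import *
q=manip.sense();print(q["position"],q["opening"],q["wrist_force"],q["t"])
print(go([.585,.012,.232],210))
E
```

```text
t: 4.68
position: [0.4464, 0.0662, 0.2325]
ee_rot: [[0.5, -0.866, 0.004], [-0.866, -0.5, 0.002], [-0.0, -0.004, -1.0]]
wrist_force: [0.2, -0.0, -1.1]
opening: 0.0208
[0.44637314 0.06621717 0.23245098] 0.02079820118526312 [ 0.21564028 -0.01264654 -1.14257356] 4.6833
[0.155, -0.1239, 0.0011, [-0.0027, 0.0001, -0.0001]]
```

```bash
python3 -m creep '{"translation":[[0.04,-0.032,0],[0.08,-0.064,0],[0.12,-0.096,0],[0.155,-0.124,0.001],[0.155,-0.124,0.001],[0.155,-0.124,0.001]],"angular":[[0,0,0],[0,0,0],[0,0,0],[0,0,0],[-0.0027,0,0],[-0.0027,0,0]],"claw":[5,5,5,5,5,5]}'
python3 - <<'E'
from h import *
q=manip.sense();print(q["position"],q["opening"],q["wrist_force"],q["t"])
for n in("wrist","side","top"):
    p=viewer.camera(n);c=p["color"]
    if n=="side":c=cv2.resize(c[80:290,240:440],None,fx=2.8,fy=2.8,interpolation=cv2.INTER_CUBIC)
    if n=="top":c=cv2.resize(c[60:240,180:380],None,fx=3,fy=3,interpolation=cv2.INTER_CUBIC)
    cv2.imwrite(f"pics/{n}3.png",c)
E
```

```text
t: 5.18
position: [0.5845, 0.0108, 0.2254]
ee_rot: [[0.498, -0.867, -0.01], [-0.867, -0.498, -0.004], [-0.002, 0.011, -1.0]]
wrist_force: [-1.4, 1.1, -0.6]
opening: 0.0206
[0.58449247 0.01084355 0.22542372] 0.02056369139249318 [-1.44445232  1.12769363 -0.560358  ] 5.1833
```

View pics/side3.png

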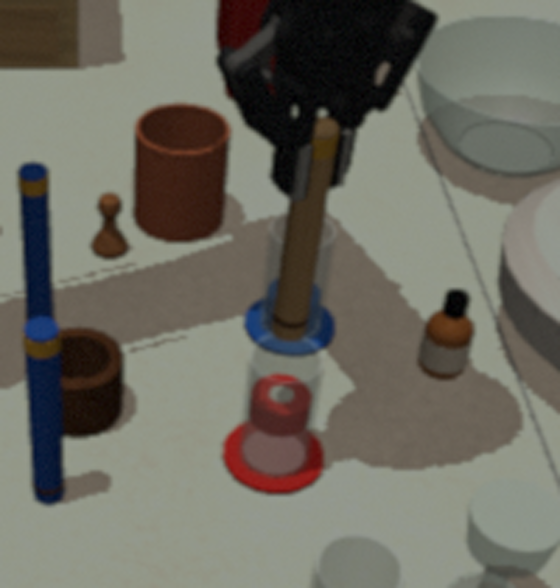

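View pics/wrist3.png

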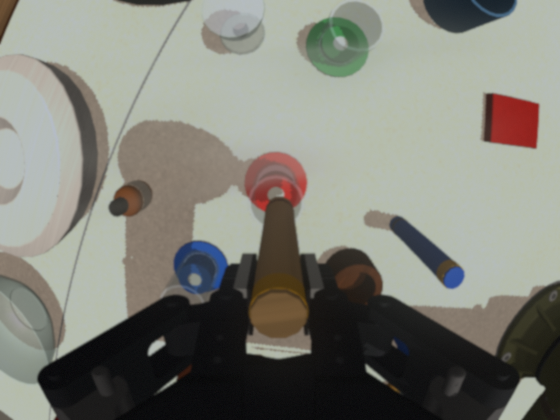

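View pics/top3.png

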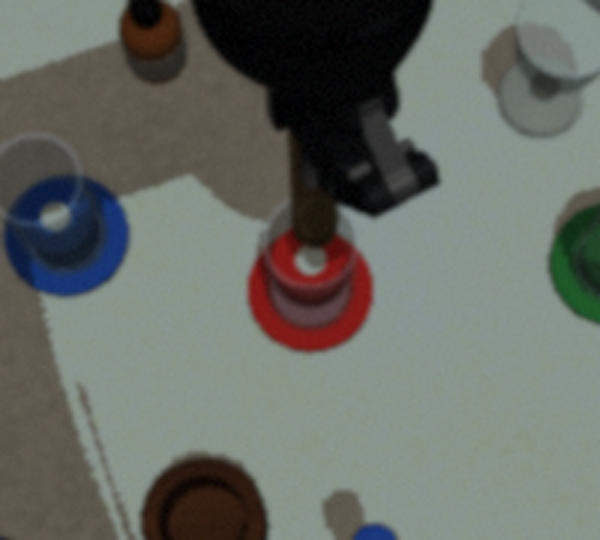

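```bash
python3 - <<'E'
from h import *
q=manip.sense();print(q["position"],q["ee_rot"],q["wrist_force"],q["t"])
s=viewer.camera("side");t=viewer.camera("top")
S=lambda u,v:(240+u/2.8-.3,80+v/2.8-.3)
T=lambda u,v:(180+u/3-.3,60+v/3-.3)
x,e=tri([ray(s,S(290,330)),ray(t,T(314,230))]);print("foot",x,e)
for z in(.11,.118,.125):print(z,atz(s,S(290,330),z),atz(t,T(314,230),z))
for z in(.26,.268,.275):print(z,atz(s,S(326,126),z))
print("mouth side",atz(s,S(286,357),.095), "mouth top",atz(t,T(306,240),.095),"foot",atz(s,S(274,454),.004),atz(t,T(310,290),.004))
cv2.imwrite("pics/s4.png",cv2.resize(s["color"][110:270,300:400],None,fx=5,fy=5,interpolation=cv2.INTER_CUBIC)[:600])
E
```

```text
[0.58370665 0.01185585 0.22930054] [[ 5.00321788e-01 -8.65830966e-01 -3.85315753e-03]
 [-8.65839537e-01 -5.00317195e-01 -2.14495908e-03]
 [-7.06289779e-05  4.40938589e-03 -9.99990276e-01]] [-0.85215314  0.6689289  -0.80399005] 5.3333
foot [0.58421864 0.01018121 0.11865614] [np.float64(0.0010570220284739063), np.float64(0.0010570220284737747)]
0.11 [0.58751218 0.02059146 0.11      ] [0.58589258 0.01013115 0.11      ]
0.118 [0.585473   0.01136818 0.118     ] [0.58332094 0.01012348 0.118     ]
0.125 [0.58368872 0.0032978  0.125     ] [0.58107075 0.01011676 0.125     ]
0.26 [0.59259905 0.02335269 0.26      ]
0.268 [0.58961644 0.01030316 0.268     ]
0.275 [ 0.58700666 -0.00111518  0.275     ]
mouth side [0.58524258 0.01114373 0.095     ] mouth top [0.58545547 0.01404614 0.095     ] foot [0.58604512 0.0104449  0.004     ] [0.584655   0.01180117 0.004     ]
```

```bash
python3 -m creep '{"translation":[[0.002,0,0.02],[0.002,0,0.036],[0.002,0,0.05],[0.002,0,0.056],[0.002,0,0.062],[0.002,0,0.068],[0.002,0,0.074],[0.002,0,0.08]],"angular":[[0,0,0],[0,0,0],[0,0,0],[0,0,0],[0,0,0],[0,0,0],[0,0,0],[0,0,0]],"claw":[5,5,5,5,5,5,5,5]}'
python3 - <<'E'
from h import *
p=viewer.camera("side");cv2.imwrite("pics/s5.png",cv2.resize(p["color"][80:290,240:440],None,fx=2.8,fy=2.8,interpolation=cv2.INTER_CUBIC))
q=manip.sense();print(q["position"],q["wrist_force"],q["torque"],q["opening"],q["t"])
E
```

```text
t: 6.1
position: [0.585, 0.0102, 0.1695]
ee_rot: [[0.5, -0.866, -0.003], [-0.866, -0.5, -0.002], [0.0, 0.004, -1.0]]
wrist_force: [0.4, 0.1, 2.2]
opening: 0.0205
[0.584835   0.0102927  0.16859911] [-0.23909597 -0.11593671 -0.33094091] [ 0.03394246 -0.1363504   0.02478753] 0.02065797882823707 6.15
```

View pics/s5.png

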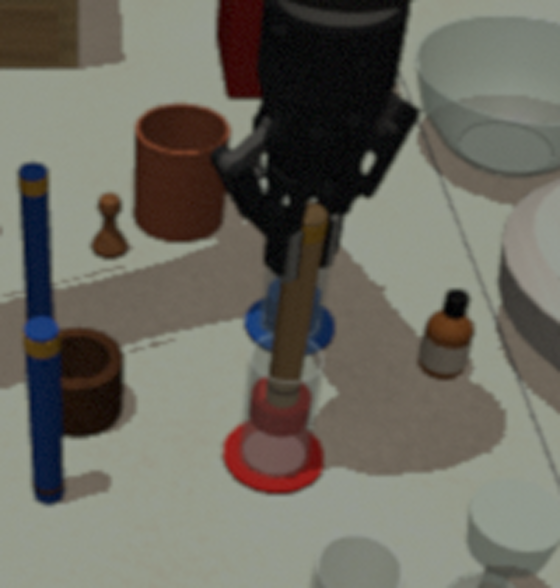

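The rod foot is inside the red tube at about (285,395), and it is on or just above the counters. I'll push on slowly.

```bash
python3 -m creep '{"translation":[[0,0,0.005],[0,0,0.01],[0,0,0.015],[0,0,0.02],[0,0,0.025],[0,0,0.03],[0,0,0.034],[0,0,0.038]],"angular":[[0,0,0],[0,0,0],[0,0,0],[0,0,0],[0,0,0],[0,0,0],[0,0,0],[0,0,0]],"claw":[5,5,5,5,5,5,5,5]}'
python3 - <<'E'
from h import *
q=manip.sense();print(q["position"],q["wrist_force"],q["opening"],q["t"])
E
```

```text
t: 6.82
position: [0.5849, 0.0102, 0.1407]
ee_rot: [[0.5, -0.866, -0.003], [-0.866, -0.5, -0.002], [0.0, 0.004, -1.0]]
wrist_force: [0.7, 0.5, 2.0]
opening: 0.0203
[0.58488344 0.01022094 0.1407377 ] [0.70082131 0.51894583 1.95393609] 0.020324633877195793 6.8167
```

```bash
python3 -m creep '{"translation":[[0,0,0.002],[0,0,0.004],[0,0,0.006],[0,0,0.006]],"angular":[[0,0,0],[0,0,0],[0,0,0],[0,0,0]],"claw":[5,5,5,5]}'
python3 - <<'E'
from h import *
q=manip.sense();print(q["position"],q["wrist_force"],q["opening"],q["t"])
E
```

```text
t: 7.15
position: [0.5846, 0.0102, 0.1361]
ee_rot: [[0.5, -0.866, -0.004], [-0.866, -0.5, -0.002], [-0.0, 0.004, -1.0]]
wrist_force: [1.4, 0.4, 0.6]
opening: 0.0206
[0.5846432  0.01019042 0.13611763] [1.35715211 0.44272584 0.55124723] 0.020552598429492183 7.15
```

```bash
python3 -m creep '{"translation":[[0,0,0.0015],[0,0,0.003],[0,0,0.003],[0,0,0.003]],"angular":[[0,0,0],[0,0,0],[0,0,0],[0,0,0]],"claw":[5,5,5,5]}'
python3 - <<'E'
from h import *
q=manip.sense();print(q["position"],q["wrist_force"],q["opening"],q["t"])
p=viewer.camera("side");cv2.imwrite("pics/s6.png",cv2.resize(p["color"][80:290,240:440],None,fx=2.8,fy=2.8,interpolation=cv2.INTER_CUBIC))
E
```

```text
t: 7.48
position: [0.5846, 0.0102, 0.134]
ee_rot: [[0.5, -0.866, -0.004], [-0.866, -0.5, -0.002], [-0.0, 0.004, -1.0]]
wrist_force: [1.5, 1.4, 0.6]
opening: 0.0208
[0.58458646 0.01015005 0.13404687] [1.48378996 1.37967859 0.56381314] 0.020846743982674894 7.4833
```

View pics/s6.png

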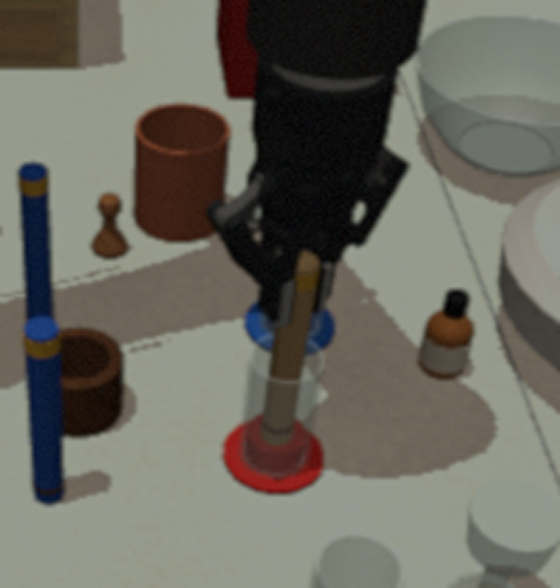

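The counters are now down in the red foot at (275,450), close to the floor. I'll continue in 1–2 mm steps until I feel the stop.

```bash
python3 -m creep '{"translation":[[0,0,0.0015],[0,0,0.003],[0,0,0.003]],"angular":[[0,0,0],[0,0,0],[0,0,0]],"claw":[5,5,5]}'
python3 - <<'E'
from h import *
q=manip.sense();print(q["position"],q["wrist_force"],q["opening"],q["t"])
E
```

```text
t: 7.78
position: [0.585, 0.0098, 0.1339]
ee_rot: [[0.5, -0.866, -0.002], [-0.866, -0.5, -0.003], [0.002, 0.003, -1.0]]
wrist_force: [-1.7, 1.0, 7.5]
opening: 0.0207
[0.58498241 0.00982144 0.13387152] [-1.72252201  0.99707719  7.53049608] 0.020737410147301263 7.7833
```

Hard stop reached. I'll raise the press to about 12 N.

```bash
python3 -m creep '{"translation":[[0,0,0.0018],[0,0,0.0018]],"angular":[[0,0,0],[0,0,0]],"claw":[5,5]}'
python3 - <<'E'
from h import *
q=manip.sense();print(q["position"],q["wrist_force"],q["opening"],q["t"])
E
```

```text
t: 7.95
position: [0.5852, 0.0096, 0.1338]
ee_rot: [[0.5, -0.866, -0.001], [-0.866, -0.5, -0.003], [0.002, 0.002, -1.0]]
wrist_force: [-2.8, 0.8, 12.9]
opening: 0.0205
[0.58522964 0.00964833 0.13378892] [-2.81247159  0.8178728  12.91584082] 0.020456538613092018 7.95
```

```bash
python3 -m creep '{"translation":[[0,0,0],[0,0,0],[0,0,0],[0,0,0]],"angular":[[0,0,0],[0,0,0],[0,0,0],[0,0,0]],"claw":[5,5,5,5]}'; python3 -m creep '{"translation":[[0,0,-0.0003],[0,0,-0.0003],[0,0,-0.0003],[0,0,-0.0003]],"angular":[[0,0,0],[0,0,0],[0,0,0],[0,0,0]],"claw":[5,5,5,5]}';  python3 -m creep '{"translation":[[0,0,0],[0,0,0],[0,0,0],[0,0,0]],"angular":[[0,0,0],[0,0,0],[0,0,0],[0,0,0]],"claw":[5,5,5,5]}'
```

```text
t: 8.28
position: [0.5852, 0.0097, 0.1338]
ee_rot: [[0.5, -0.866, -0.001], [-0.866, -0.5, -0.003], [0.002, 0.002, -1.0]]
wrist_force: [-4.2, 0.7, 11.9]
opening: 0.0209
t: 8.62
position: [0.5852, 0.0097, 0.1338]
ee_rot: [[0.5, -0.866, -0.001], [-0.866, -0.5, -0.003], [0.002, 0.002, -1.0]]
wrist_force: [-2.2, 1.5, 11.8]
opening: 0.021
t: 8.95
position: [0.5852, 0.0097, 0.1338]
ee_rot: [[0.5, -0.866, -0.001], [-0.866, -0.5, -0.003], [0.002, 0.002, -1.0]]
wrist_force: [-2.2, 1.0, 11.9]
opening: 0.0207
```

```bash
python3 -m creep '{"translation":[[0,0,-0.02],[0,0,-0.05],[0,0,-0.09],[0,0,-0.135],[0,0,-0.135],[0,0,-0.135]],"angular":[[0,0,0],[0,0,0],[0,0,0],[0,0,0],[0,0,0],[0,0,0]],"claw":[5,5,5,5,5,5]}'
python3 - <<'E'
from h import *
q=manip.sense();print(q["position"],q["wrist_force"],q["t"])
s=viewer.camera("side");t=viewer.camera("top")
a=cv2.resize(s["color"][80:290,240:400],None,fx=2.4,fy=2.4,interpolation=cv2.INTER_CUBIC)
b=cv2.resize(t["color"][90:258,180:340],None,fx=2.4,fy=3,interpolation=cv2.INTER_CUBIC)
cv2.imwrite("pics/st7.png",np.hstack([a,b]))
cv2.imwrite("pics/pot_t.png",cv2.resize(t["color"][190:270,200:300],None,fx=7,fy=7,interpolation=cv2.INTER_CUBIC))
cv2.imwrite("pics/pot_s.png",cv2.resize(s["color"][180:250,230:310],None,fx=8,fy=8,interpolation=cv2.INTER_CUBIC))
print(go([.452,.064,.234],210))
E
```

```text
t: 9.45
position: [0.5855, 0.0104, 0.2341]
ee_rot: [[0.5, -0.866, -0.001], [-0.866, -0.5, -0.001], [0.001, 0.001, -1.0]]
wrist_force: [-0.5, 0.2, -1.3]
opening: 0.0202
[0.58553723 0.01040593 0.23409965] [-0.48167365  0.23357434 -1.25819534] 9.45
[-0.1501, 0.1173, -0.0035, [0.0039, 0.0007, 0.0]]
```

View pics/st7.png

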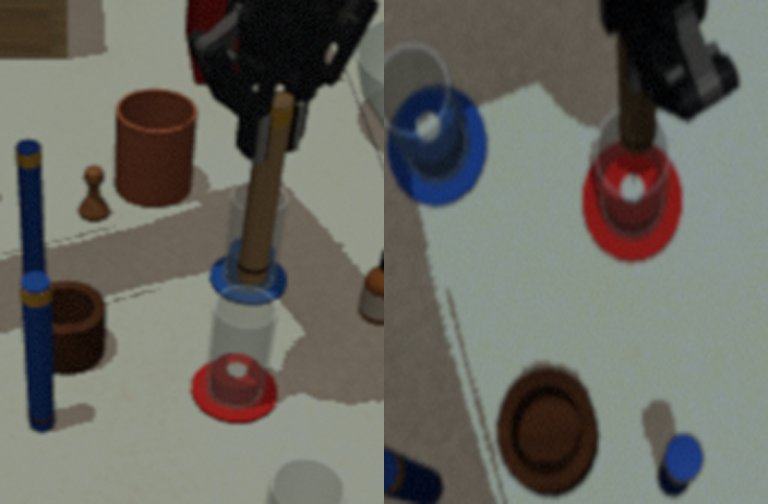

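View pics/pot_t.png

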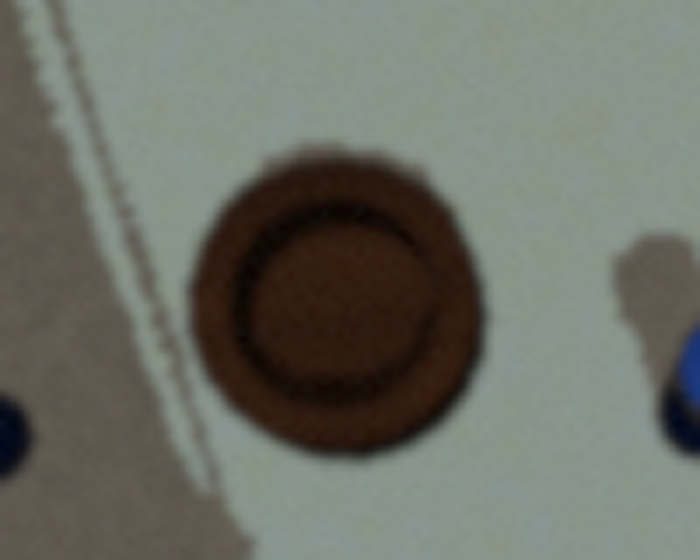

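View pics/pot_s.png

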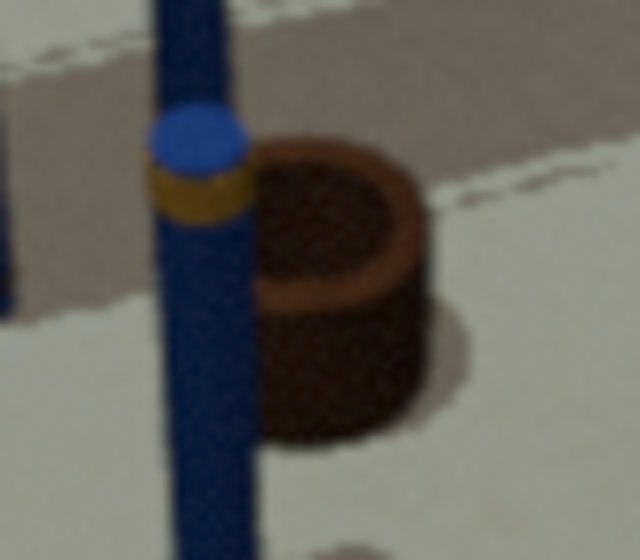

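```bash
python3 - <<'E'
from h import *
s=viewer.camera("side");t=viewer.camera("top")
print("t rim",atz(t,(247.9,232.8),.05),"t floor",atz(t,(248.9,233.2),.008),"s rim",atz(s,(266.9,207.5),.05))
x,e=tri([ray(t,(247.9,232.8)),ray(s,(266.9,207.5))]);print(x,e)
# rod foot now: side crop (252,279)/2.4 ; top crop (637,140)
a=(240+252/2.4-.3,80+277/2.4-.3);b=(180+(637-384)/2.4-.3,90+138/3-.3)
x,e=tri([ray(s,a),ray(t,b)]);print("foot",x,e,manip.sense()["position"])
E
```

```text
t rim [0.44841361 0.06393434 0.05      ] t floor [0.45179775 0.06555247 0.008     ] s rim [0.44823022 0.06248083 0.05      ]
[0.44837728 0.06402237 0.04863858] [np.float64(0.00016654781183872286), np.float64(0.00016654781183871216)]
foot [0.58468224 0.00918036 0.12473666] [np.float64(0.0023973162688555602), np.float64(0.002397316268855509)] [0.58435167 0.0103118  0.23016415]
```

```bash
python3 - <<'E'
from h import *
print(go([.4495,.065,.234],210))
E
```

```text
[-0.1531, 0.1193, -0.0041, [0.0047, 0.0007, 0.0]]
```

```bash
python3 -m creep '{"translation":[[-0.038,0.03,-0.004],[-0.076,0.06,-0.004],[-0.114,0.09,-0.004],[-0.153,0.119,-0.004],[-0.153,0.119,-0.004],[-0.153,0.119,-0.004],[-0.153,0.119,-0.004]],"angular":[[0,0,0],[0,0,0],[0,0,0],[0,0,0],[0,0,0],[0,0,0],[0,0,0]],"claw":[5,5,5,5,5,5,5]}'
python3 - <<'E'
from h import *
s=viewer.camera("side");t=viewer.camera("top");w=viewer.camera("wrist")
q=manip.sense();print(q["position"],q["wrist_force"],q["t"])
a=cv2.resize(s["color"][80:260,200:330],None,fx=3,fy=3,interpolation=cv2.INTER_CUBIC)
b=cv2.resize(w["color"][150:330,210:340],None,fx=3,fy=3,interpolation=cv2.INTER_CUBIC)
cv2.imwrite("pics/sw8.png",np.hstack([a,b]))
print(go([.4495,.065,.117],210))
E
```

```text
t: 10.23
position: [0.4502, 0.0651, 0.2349]
ee_rot: [[0.501, -0.866, -0.004], [-0.866, -0.501, -0.002], [0.0, 0.005, -1.0]]
wrist_force: [0.2, 0.1, -0.9]
opening: 0.0204
[0.45075902 0.06472541 0.23464501] [ 0.13565588  0.47033131 -1.45462486] 10.3833
[-0.0012, 0.0003, 0.1569, [0.004, -0.0001, -0.0007]]
```

View pics/sw8.png

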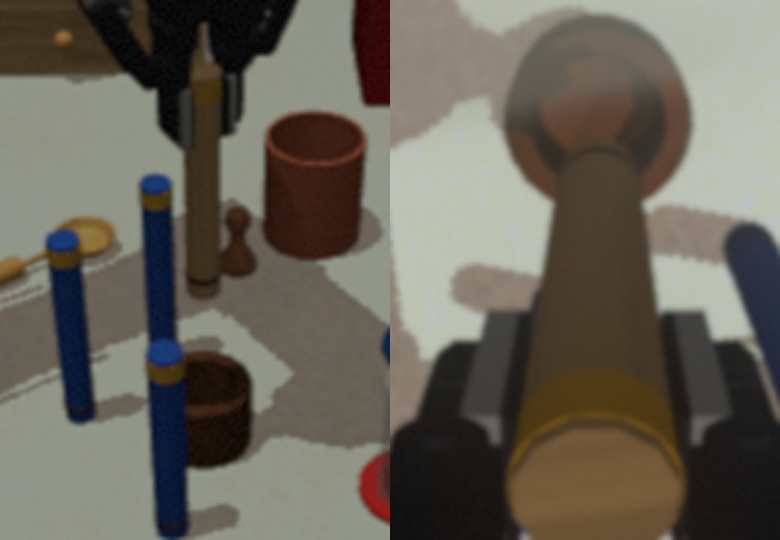

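```bash
python3 -m creep '{"translation":[[-0.001,0,0.035],[-0.001,0,0.07],[-0.001,0,0.1],[-0.001,0,0.13],[-0.001,0,0.145],[-0.001,0,0.15],[-0.001,0,0.154],[-0.001,0,0.154]],"angular":[[0,0,0],[0,0,0],[0,0,0],[0,0,0],[0,0,0],[0,0,0],[0,0,0],[0,0,0]],"claw":[5,5,5,5,5,5,5,5]}'
python3 -c "
from h import *
q=manip.sense();print(q['position'],q['wrist_force'])"
```

```text
t: 11.05
position: [0.45, 0.0654, 0.1205]
ee_rot: [[0.5, -0.866, -0.003], [-0.866, -0.5, -0.002], [0.001, 0.004, -1.0]]
wrist_force: [-0.6, 0.5, -1.0]
opening: 0.0206
[0.45004399 0.06537958 0.1204965 ] [-0.64743635  0.47928796 -0.99770652]
```

```bash
python3 -m creep '{"translation":[[0,0,0.0025],[0,0,0.005],[0,0,0.005]],"angular":[[0,0,0],[0,0,0],[0,0,0]],"claw":[5,5,5]}'; python3 -c "
from h import *
q=manip.sense();print(q['position'],q['wrist_force'])"
```

```text
t: 11.3
position: [0.4497, 0.0656, 0.1166]
ee_rot: [[0.5, -0.866, -0.003], [-0.866, -0.5, -0.002], [-0.0, 0.003, -1.0]]
wrist_force: [-0.6, -0.6, -1.8]
opening: 0.0208
[0.44974533 0.06564823 0.11662275] [-0.58144312 -0.63632346 -1.83365967]
```

```bash
python3 -m creep '{"translation":[[0,0,0.0015],[0,0,0.0015],[0,0,0.0015]],"angular":[[0,0,0],[0,0,0],[0,0,0]],"claw":[5,5,5]}'; python3 -c "
from h import *
q=manip.sense();print(q['position'],q['wrist_force'])"
```

```text
t: 11.55
position: [0.4499, 0.0655, 0.1159]
ee_rot: [[0.5, -0.866, -0.002], [-0.866, -0.5, -0.002], [0.0, 0.003, -1.0]]
wrist_force: [-0.5, -0.0, 2.7]
opening: 0.0207
[0.44990292 0.06553336 0.11593227] [-0.5182791  -0.01761435  2.68917205]
```

The rod is on the pot floor (about 3 N, TCP z 0.116, the same as at pickup). I'll release gently and look.

```bash
python3 -m creep '{"translation":[[0,0,0],[0,0,0],[0,0,0],[0,0,0],[0,0,0],[0,0,0],[0,0,0],[0,0,0]],"angular":[[0,0,0],[0,0,0],[0,0,0],[0,0,0],[0,0,0],[0,0,0],[0,0,0],[0,0,0]],"claw":[24,28,32,40,55,75,85,85]}'
python3 - <<'E'
from h import *
s=viewer.camera("side");w=viewer.camera("wrist")
q=manip.sense();print(q["position"],q["wrist_force"],q["opening"],q["t"])
a=cv2.resize(s["color"][80:260,200:330],None,fx=3,fy=3,interpolation=cv2.INTER_CUBIC)
b=cv2.resize(w["color"][150:330,210:340],None,fx=3,fy=3,interpolation=cv2.INTER_CUBIC)
cv2.imwrite("pics/sw9.png",np.hstack([a,b]))
E
```

```text
t: 12.22
position: [0.4495, 0.0655, 0.1151]
ee_rot: [[0.5, -0.866, -0.004], [-0.866, -0.5, -0.002], [0.0, 0.004, -1.0]]
wrist_force: [0.8, 0.6, 0.1]
opening: 0.0841
[0.44953467 0.06547535 0.11506637] [0.74667208 0.00309077 0.01214654] 0.08501286561874018 12.3167
```

View pics/sw9.png

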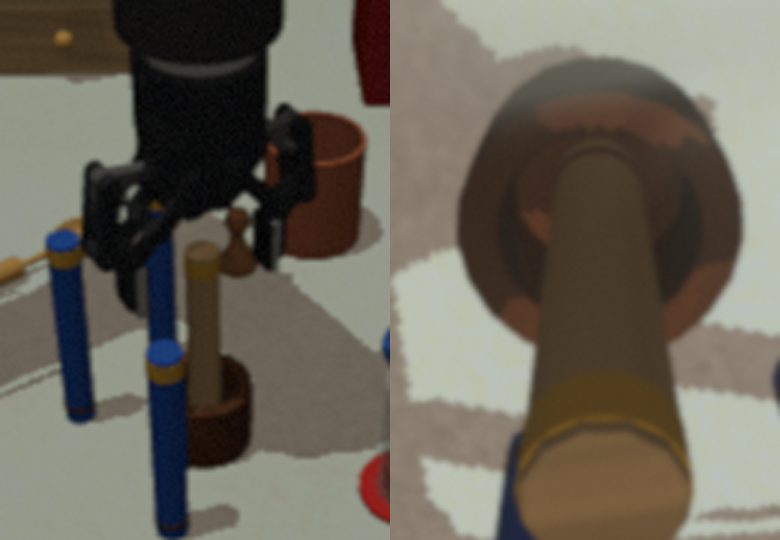

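The rod stands free in its pot at (205,320), with the jaws open on either side. I'll retreat straight up.

```bash
python3 -m creep '{"translation":[[0,0,-0.02],[0,0,-0.05],[0,0,-0.09],[0,0,-0.13],[0,0,-0.17],[0,0,-0.17],[0,0,-0.17],[0,0,-0.17]],"angular":[[0,0,0],[0,0,0],[0,0,0],[0,0,0],[0,0,0],[0,0,0],[0,0,0],[0,0,0]],"claw":[85,85,85,85,85,85,85,85]}'
python3 - <<'E'
from h import *
s=viewer.camera("side");w=viewer.camera("wrist")
q=manip.sense();print(q["position"],q["wrist_force"],q["opening"],q["t"])
cv2.imwrite("pics/s10.png",cv2.resize(s["color"][80:290,200:440],None,fx=2.8,fy=2.8,interpolation=cv2.INTER_CUBIC))
cv2.imwrite("pics/w10.png",w["color"])
E
```

```text
t: 12.98
position: [0.4498, 0.0659, 0.242]
ee_rot: [[0.5, -0.866, -0.004], [-0.866, -0.5, -0.002], [-0.0, 0.005, -1.0]]
wrist_force: [0.5, -1.0, -1.0]
opening: 0.085
[0.44959276 0.06565783 0.24126032] [ 0.96150629  0.06801991 -0.23147641] 0.08447546907118343 13.0833
```

View pics/s10.png

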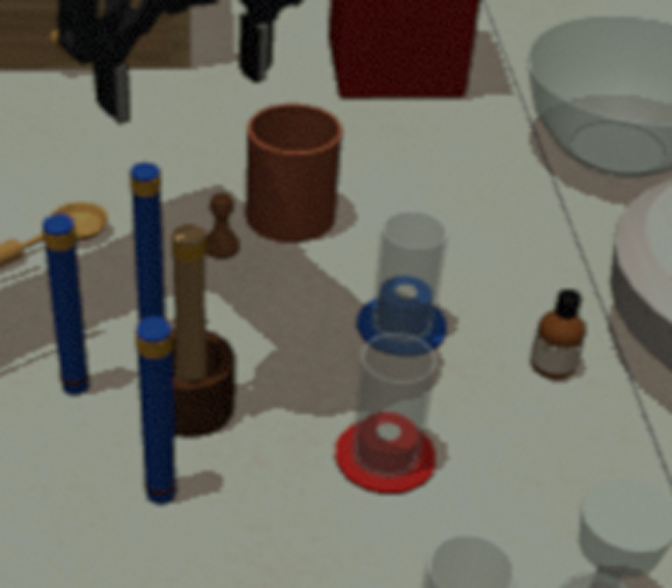

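View pics/w10.png

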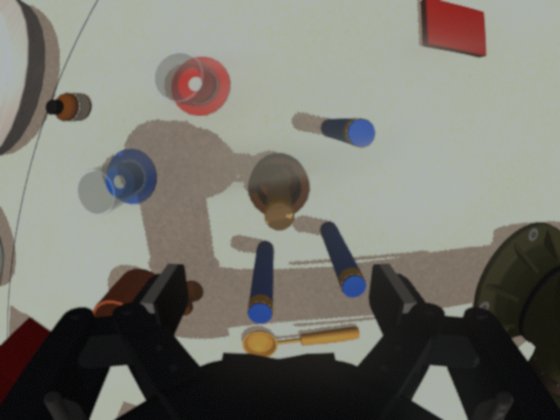

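The side view shows the rod standing in its pot at (190,310) and the red counters home in the tube at (388,445). The blue rods still stand. The gripper is open and clear.

```bash
python3 -c "
from workcell import close_job
print(close_job())"
```

```text
the job is handed in; nothing more can be done
None
```

The red counters are seated at the bottom of their tube, and the rod is back in its pot, released. The job was handed in at about 13.1 s.

- **Pushing:** I gripped the wooden rod about 50 mm above its centre and pushed the counters down to the hard stop. That came at fingertip height z = 0.134, as expected for counters on the floor.
- **Pressing:** I held them there for about 1 s at 12–13 N on the wrist sensor. Allowing for the reading of about −1 N with the rod hanging free, the true press was roughly 13 N.
- **Return:** I stood the rod back on the pot floor, with contact at z = 0.116 as at pickup, then opened the fingers and withdrew straight up.

The last pictures show the rod upright in its pot, the red counters level with the blue ones, the blue look-alike rods still standing, and the gripper clear.

Small disagreements between the cameras: up to about 8 mm on the tube mouth, which I settled by using the tube's foot. The pot centre differed by up to about 9 mm, which closer views with the pot empty brought to within about 4 mm. These stayed within the rod's clearances, and nothing failed.

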